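# Walk the keg onto the filler's drain grate

## Robot

A 6-joint arm with a two-finger parallel gripper is mounted at the origin on the work surface. World frame = base frame: x ahead of the robot, y to its left, z up, the work surface at z = 0. Lengths are in mm, angles in rad, forces in N, time in s.
With the tool pointing down it reaches from about 425 to 950 mm from the base axis. Payload 14.7 kg.
Tool frame: the origin (TCP) lies at the centre of the arm's flange, where the gripper is bolted on; the fingertips stand 173 mm ahead of it and the grasp point (between the pads) lies grasp_offset ahead of it (grasp_offset is the distance from the TCP to the grasp point, in mm); z points along the fingers, y is the line along which they close (so a half turn about z gives the same grasp; the last joint's range is limited). The gripper opens to 85 mm and grips with 20 to 120 N. Pads are 22 mm wide; open, the fingers measure 114 mm over their backs; the gripper's body (76 mm by 85 mm) begins 54 mm behind the grasp point. The pads swing forward as they close: fully open they stand 13 mm farther back than shut.
Start: joints at [1.126, 0.48, 1.596, -0, 1.065, -0.047], TCP at [251.781, 599.25, 404.697] pointing down, gripper open.
Joint ranges: [-2.75, 2.75], [-0.82, 2.05], [0.23, 2.67], [-1.56, 4.7], [0.09, 2.69], [-2.92, 2.92]. Speed limits (rad/s): [1.89, 1.89, 2.39, 3.01, 3.01, 3.01].

## Interface

Orientations are given as a unit quaternion [w, x, y, z].
In Python, from station import observe, capture, hand_in, grasp_offset gives the robot as it stands.
- The arm moves only by the tool apply_moves, never from a script. Its argument "series" is a list of rows, each an object of numbers: "fingers": the finger opening in mm, from 0 to 85.4; "tx", "ty", "tz": the shift along the tool's x, y, z in mm; "wx", "wy", "wz": the turn, a rotation vector about the tool's x, y, z in degrees. In form: [{"fingers": .., "tx": .., "ty": .., "tz": .., "wx": .., "wy": .., "wz": ..}, ...]. A call has 1 to 20 rows; each row shifts and turns the commanded pose from where the row before left it, along the tool's axes as they then stand; what a row does not reach is not made up. A row lasts 1/12 s, in which the tool goes at most 41.7 mm and 7.16 degrees, less where a joint would pass 70% of its speed; a pose out of reach is approached as far as the arm can. A call with a gripper value outside its range is refused whole. The fingers move at their own pace and stop on an object; "force" is the grip in N (left out, the last holds). Time passes only in rows, so rows that do not move let the fingers close. It gives the time, the measured TCP pose, the force, the opening and the grip force at its end, in the units of the state.
- observe(): the state, without advancing time (a new reading comes with each control period).
- capture(name): name is "scene" or "top" or "wrist"; returns a dict with "color" (384x512x3 uint8, red, green, blue), "intrinsics" (3x3 intrinsics, pixels), "rvec" (rotation vector, rad) and "tvec" (3), from world to camera coordinates, as OpenCV has them. Camera axes: x right, y down, z forward; pixel columns grow to the right and rows downward; lengths in mm; the calibration is good to about 2 mm. A picture is of the moment at which its call begins. There is no depth.
- hand_in(): hands the job in; it is judged then, once.
The state is a dict: "time": time; "qpos": joint angles; "joint_velocities": joint speeds; "effort": joint torques, N m; "position": TCP position; "orientation": TCP orientation; "force": force on the tool from outside, world axes, zero at the start; "ft_torque": the same for the moment, N m; "finger_gap": finger opening in mm; "grip_force": force on a finger pad.
Only numpy, scipy, OpenCV 4.12 (cv2) and the standard library are available. Lean on these libraries where they do the work, as an engineer would, in place of code of your own. Each camera call takes 0.05 s, during which the arm holds its last target. There are 200 camera calls.

## Task

The steel keg is too heavy to carry: walk it on its bottom rim until it stands flat in the middle of the filler's drain grate. Lift one handle so that the keg tips onto the rim below the other handle, swing the raised side a good way round while that rim stays where it stands, set it down and let go; then take the other handle and do the same, as often as needed. Do not lift the keg off the bench, do not tip it far, and leave the other things on the bench where they are.

Things in the scene. Friction and masses are not known exactly. Their poses are not given: they have to be found in the camera images.
- keg_mid (a point): Steel keg: upright cylinder 150 mm in diameter with a black rubber foot ring, shoulder at 150 mm, 198 mm high over its two handles, 1.7 to 2.2 kg evenly spread, so tipping it by a handle takes about 12 N. This point lies on its axis 100 mm above its underside. Axes: z up along the keg, x towards handle_a. The lid and two small posts on top stay below 175 mm.
- keg_base (a point): Centre of the keg's flat underside (100 mm below keg_mid).
- handle_a (a point): Middle of one handle's round black grip bar, 16 mm thick, level, 68 mm long, at 190 mm height, 56 mm from the keg's axis. It runs at right angles to the line from the axis (along the keg's y), so it is pinched from above with the fingers inside and outside the bar, 40 mm of free height below it down to the shoulder. Same axes as the keg.
- handle_b (a point): The same for the other, identical handle, opposite the first (56 mm along -x of the keg).
- foot_a (a point): Point on the keg's bottom rim below handle_a, 75 mm from the axis, at the height of the underside: the keg pivots here when handle_b is lifted; the rubber grips the steel and hardly slips.
- foot_b (a point): Point on the keg's bottom rim below handle_b, 75 mm from the axis.
- grate_mid (a point): Centre of the filler's drain grate, a slotted steel square 206 mm wide, flush with the bench top. Filler axes: x away from the robot, y left. The keg starts on its +y side. On its -y side, from 130 mm on, is the filler's base (40 mm high), with a fixed column 46 mm square, 540 mm high at x 130, y -195 mm; the filling head is swung away to -y.
- bottle_1: Bystander: amber bottle 66 mm wide, 200 mm high, beyond the grate. Origin under its centre.
- bottle_2: Bystander: a second such bottle. Origin under its centre.
- jar: Bystander: glass jar 76 mm wide, 88 mm high, on the robot's side of the grate. Origin under its centre.
- tin: Bystander: open aluminium bowl 100 mm wide, 34 mm high, on the robot's side of the keg. Origin under its centre.
- funnel: Bystander: white funnel standing mouth down, 112 mm wide, 115 mm high, beyond the keg. Origin under its centre.
- spanner: Bystander: spanner 170 mm long lying on the bench. Origin under its middle.
- sprayer: Bystander: white spray bottle 72 mm wide, 200 mm high, left of the keg. Origin under its centre.
There are look-alikes about, which are no part of the job. Leave any blue look-alike of the part that bears keg_mid alone.

How it is judged (in metres and radians):
On the way, in this order (a step that is already met when the one before it is completed fails the run):
1. one side of the keg is raised (keg tipped more than 5 degrees) on the rim below the other handle, which is still within 30 mm of where it stood (((angle between keg_mid's own z axis and vertical above 0.09 rad and height (world z) of foot_a above 0.012 m and height (world z) of foot_b below 0.008 m and distance of foot_b from where it was at the start of the episode below 0.03 m) or (angle between keg_mid's own z axis and vertical above 0.09 rad and height (world z) of foot_b above 0.012 m and height (world z) of foot_a below 0.008 m and distance of foot_a from where it was at the start of the episode below 0.03 m))), for 0.1 s.
2. the raised side has been set down at least 40 mm from where it stood, the other within 30 mm of its start, the keg flat and let go (((distance of foot_a from where it was at the start of the episode above 0.04 m and distance of foot_b from where it was at the start of the episode below 0.03 m) or (distance of foot_b from where it was at the start of the episode above 0.04 m and distance of foot_a from where it was at the start of the episode below 0.03 m)) and angle between keg_mid's own z axis and vertical below 0.035 rad and contact force between the fingers and keg below 0.5 N), for 0.2 s.
3. the other side is raised in its turn (more than 5 degrees) on the rim that was set down (((angle between keg_mid's own z axis and vertical above 0.09 rad and height (world z) of foot_a above 0.012 m and height (world z) of foot_b below 0.008 m and distance of foot_b from where it was at the start of the episode above 0.04 m) or (angle between keg_mid's own z axis and vertical above 0.09 rad and height (world z) of foot_b above 0.012 m and height (world z) of foot_a below 0.008 m and distance of foot_a from where it was at the start of the episode above 0.04 m))), for 0.1 s.
4. the keg comes over the grate on its rim: the centre of its base within 40 mm of the grate's centre while it is still tipped (more than 3.5 degrees) (angle between keg_mid's own z axis and vertical above 0.06 rad and horizontal distance between keg_base and grate_mid below 0.04 m), for 0.1 s.
At the end, for the whole second after the job is handed in: The keg stands flat (within 2 degrees) and at rest on the bench, the centre of its base within 30 mm of the centre of the drain grate (horizontal distance between keg_base and grate_mid below 0.03 m and angle between keg_mid's own z axis and vertical below 0.035 rad and height (world z) of keg_base below 0.006 m and linear speed of keg below 0.02 m/s and angular speed of keg below 0.1 rad/s); the robot touches nothing.
It fails at once if the keg is lifted clear of the bench (its lowest point more than about 8 mm up) ((angle between keg_mid's own z axis and vertical below 0.05 rad and height (world z) of keg_base above 0.012 m) or (angle between keg_mid's own z axis and vertical below 0.1 rad and height (world z) of keg_base above 0.016 m) or (angle between keg_mid's own z axis and vertical below 0.2 rad and height (world z) of keg_base above 0.023 m) or (angle between keg_mid's own z axis and vertical below 0.3 rad and height (world z) of keg_base above 0.03 m) or (angle between keg_mid's own z axis and vertical below 0.45 rad and height (world z) of keg_base above 0.041 m)).
It fails at once if the keg is tipped more than 26 degrees (angle between keg_mid's own z axis and vertical above 0.45 rad).
It fails at once if a bystander is moved more than 30 mm (distance of any of bottle_1, bottle_2, jar, tin, funnel, spanner, sprayer from where it was at the start of the episode above 0.03 m).
It also fails if it takes over 61 s, if anything falls off the work surface, if the arm or the gripper's body presses on something with over 40 N, if the wrist force passes 120 N, or if a joint passes its speed limit or range.

## Working session

There is one attempt and no reset: what is moved stays moved. The work goes in short steps, Python scripts to look and compute and a tool call to move; the robot and the scene stay as the last step left them, time stands still between calls to the robot, and variables do not carry over. Pictures are saved under pics/ and viewed, at most 10 in all, crops included, and the job is handed in when it is done.

Besides the shell and the picture viewer there is one more tool, called after "Call:" as a command line: name --argument value ..., lists and objects as JSON in quotes. apply_moves: Moves the arm, as the interface text tells. Its arguments: {"type":"object","properties":{"series":{"type":"array"},"force":{"type":"number"}},"required":["series"]}

```bash
mkdir -p pics; ls
python3 - <<'E'
from station import *
import cv2
s=observe();print({k:s[k] for k in('time','position','orientation','finger_gap','force')},grasp_offset if not callable(grasp_offset) else grasp_offset())
for n in('scene','top'):
    c=capture(n);cv2.imwrite(f'pics/{n}0.png',c['color'][:,:,::-1]);print(n,c['intrinsics'],c['rvec'],c['tvec'])
E
```

```text
pics
{'time': 0.0, 'position': array([251.70099472, 599.06977395, 404.06550951]), 'orientation': array([-1.47940771e-04,  1.97586205e-01,  9.80285325e-01, -5.92448551e-04]), 'finger_gap': 85.48041538508916, 'force': array([-1.05280459,  0.09249639,  0.11500535])} 154.70000000000002
scene [[365.22381828   0.         259.48813307]
 [  0.         365.22381828 197.06975169]
 [  0.           0.           1.        ]] [ 0.55668459  2.95096608 -0.62973671] [ 440.14211639 -246.46215636 1190.06901906]
top [[452.79737376   0.         260.00615615]
 [  0.         452.79737376 194.56126719]
 [  0.           0.           1.        ]] [ 2.13038762 -2.16126388  0.17805327] [ 134.84168443  518.32020753 1077.40751111]
```

View pics/scene0.png

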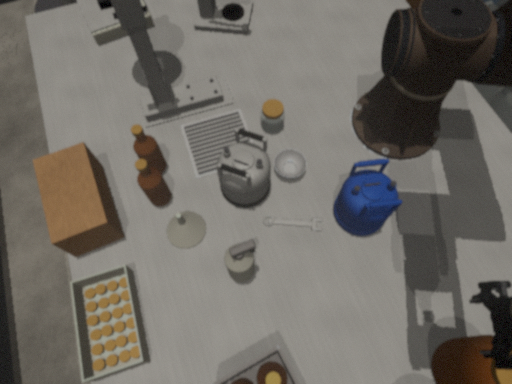

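View pics/top0.png

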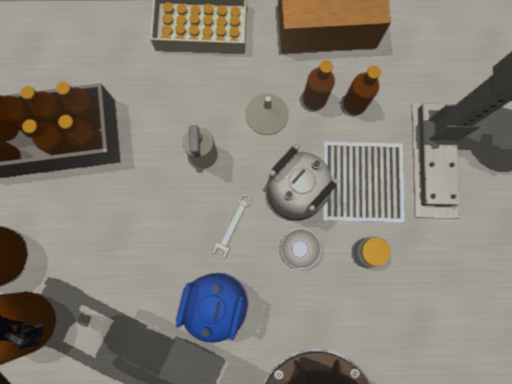

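Candidates for the keg are the grey steel one at top (300,185) / scene (245,172), and the blue look-alike at top (212,307) / scene (366,198). I choose the grey steel one. Its handles are at top (283,163) and (322,195), and the grate spans about (324–404, 142–221). I'll check in a close crop.

```bash
cat > h.py <<'E'
import numpy as np,cv2
from station import *
def cast(c,px,z):
    K=c['intrinsics'];R=cv2.Rodrigues(np.array(c['rvec'],float))[0];t=np.array(c['tvec']).ravel()
    o=-R.T@t;px=np.atleast_2d(px).astype(float)
    d=(np.c_[px,np.ones(len(px))]@np.linalg.inv(K).T)@R
    return o+d*((z-o[2])/d[:,2])[:,None]
def proj(c,P):
    return cv2.projectPoints(np.atleast_2d(P).astype(float),np.array(c['rvec'],float),np.array(c['tvec'],float),c['intrinsics'],None)[0][:,0]
E
python3 - <<'E'
from h import *
c=capture('top')
im=c['color'][:,:,::-1]
cr=im[130:240,250:415];cv2.imwrite('pics/crop.png',cv2.resize(cr,None,fx=4.8,fy=4.8,interpolation=cv2.INTER_CUBIC))
E
```

```text
(no output)
```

View pics/crop.png

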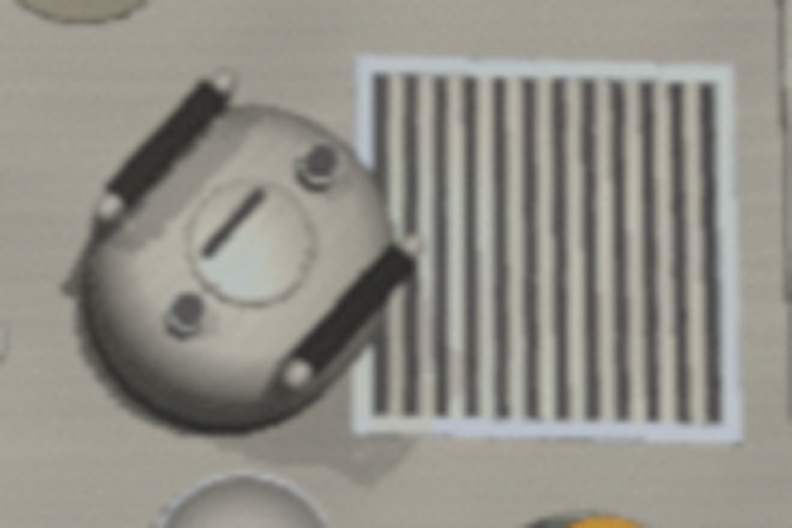

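The crop confirms it: the grey keg has two black bars, one with its middle near crop (165,145) and the other near (355,308). The grate corners are at crop (355,57), (735,65), (742,440) and (352,430).

Run:
```python
from h import *
np.set_printoptions(precision=1,suppress=True)
c=capture('top')
f=lambda p:(np.array(p,float)+.5)/4.8-.5+[250,130]
b1=cast(c,f([(222,80),(108,210),(165,145)]),190);b2=cast(c,f([(412,245),(297,372),(355,308)]),190)
g=cast(c,f([(355,57),(735,65),(742,440),(352,430)]),0)
print(b1,b2,g,g.mean(0))
m1=(b1[0]+b1[1])/2;m2=(b2[0]+b2[1])/2
k=(m1+m2)/2;print('keg',k,'sep',np.linalg.norm(m1-m2))
d=(m1-m2);print('ang deg b2->b1',np.degrees(np.arctan2(d[1],d[0])), np.degrees(np.arctan2(*(b1[0]-b1[1])[1::-1])), np.degrees(np.arctan2(*(b2[0]-b2[1])[1::-1])))
G=g.mean(0);print('delta',G-k, 'grate y axis', np.degrees(np.arctan2(*(g[0]-g[1])[1::-1])))
for n,p,z in(('jar',(375,252),88),('tin',(301,249),34),('funnel',(267,104),100),('bot',(326,67),200),('bot2',(373,72),200)):print(n,cast(c,p,z))
# scene check
s=capture('scene');print(proj(s,np.r_[[m1,m2,G]]))
cv2.imwrite('pics/sc.png',cv2.resize(s['color'][100:220,170:310,::-1],None,fx=5,fy=5,interpolation=cv2.INTER_CUBIC))
```

```text
[[601.7  49.9 190. ]
 [542.5 102.5 190. ]
 [571.9  76.3 190. ]] [[524.7 -33.  190. ]
 [468.3  20.3 190. ]
 [496.6  -6.5 190. ]] [[ 664.1  -40.9    0. ]
 [ 657.1 -247.6    0. ]
 [ 452.7 -238.2    0. ]
 [ 461.   -31.8    0. ]] [ 558.7 -139.6    0. ]
keg [534.3  34.9 190. ] sep 111.89070017443169
ang deg b2->b1 47.54004032638262 -41.66220826040809 -43.36050480518339
delta [  24.4 -174.5 -190. ] grate y axis 88.04548909544816
jar [[ 374.3 -136.6   88. ]]
tin [[385.5  29.5  34. ]]
funnel [[731.2 107.9 100. ]]
bot [[778.3 -20.7 200. ]]
bot2 [[ 765.5 -124.2  200. ]]
[[232.9 169.5]
 [249.7 133.9]
 [218.3 140.9]]
```

View pics/sc.png

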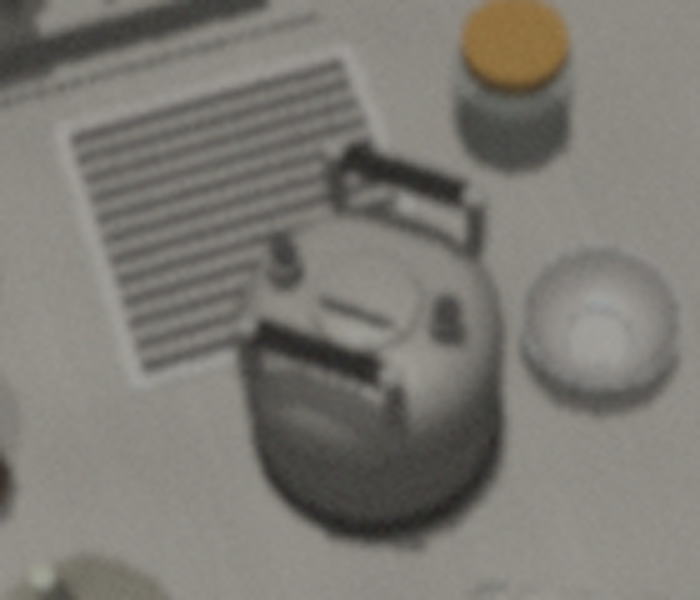

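Grey keg: centre (534,35), handle axis at 47.5°. In the scene crop the bars sit at (318,352) and (403,180), which agrees with the projection.

Plan: two swings.
1. Lift the far-left handle and swing about −76° on the near-right foot.
2. Lift the other handle and swing about +69° onto the grate.

Next comes a helper for constant-screw rows, then the first approach.

```bash
cat >> h.py <<'E'
from scipy.spatial.transform import Rotation as Ro
def T(R,p):
    M=np.eye(4);M[:3,:3]=R;M[:3,3]=p;return M
def pose(s=None):
    s=s or observe();q=s['orientation'];return T(Ro.from_quat([q[1],q[2],q[3],q[0]]).as_matrix(),s['position'])
def down(p,yaw):  # tool down, tool y at yaw (deg), TCP p
    a=np.radians(yaw);y=np.array([np.cos(a),np.sin(a),0]);z=np.array([0,0,-1.]);return T(np.c_[np.cross(y,z),y,z],p)
def rows(T0,T1,n,name=''):
    from scipy.linalg import logm,expm
    D=expm(np.real(logm(np.linalg.inv(T0)@T1))/n).real
    print(name,n,'t',D[:3,3].round(2),'w',Ro.from_matrix(D[:3,:3]).as_rotvec(degrees=True).round(3))
def about(pt,axis,deg):  # world rotation about a line through pt
    R=Ro.from_rotvec(np.radians(deg)*np.array(axis,float)).as_matrix();pt=np.array(pt,float);return T(R,pt-R@pt)
E
python3 - <<'E'
from h import *
rows(pose(),down([572,76,415],47.5),20,'appr')
E
```

```text
appr 20 t [-27.61 -13.69  -0.53] w [-0.002  0.     0.985]
```

Call:
apply_moves --series '[{"fingers": 50,"tx": -27.6,"ty": -13.7,"tz": -0.5,"wz": 0.985},{"fingers": 50,"tx": -27.6,"ty": -13.7,"tz": -0.5,"wz": 0.985},{"fingers": 50,"tx": -27.6,"ty": -13.7,"tz": -0.5,"wz": 0.985},{"fingers": 50,"tx": -27.6,"ty": -13.7,"tz": -0.5,"wz": 0.985},{"fingers": 50,"tx": -27.6,"ty": -13.7,"tz": -0.5,"wz": 0.985},{"fingers": 50,"tx": -27.6,"ty": -13.7,"tz": -0.5,"wz": 0.985},{"fingers": 50,"tx": -27.6,"ty": -13.7,"tz": -0.5,"wz": 0.985},{"fingers": 50,"tx": -27.6,"ty": -13.7,"tz": -0.5,"wz": 0.985},{"fingers": 50,"tx": -27.6,"ty": -13.7,"tz": -0.5,"wz": 0.985},{"fingers": 50,"tx": -27.6,"ty": -13.7,"tz": -0.5,"wz": 0.985},{"fingers": 50,"tx": -27.6,"ty": -13.7,"tz": -0.5,"wz": 0.985},{"fingers": 50,"tx": -27.6,"ty": -13.7,"tz": -0.5,"wz": 0.985},{"fingers": 50,"tx": -27.6,"ty": -13.7,"tz": -0.5,"wz": 0.985},{"fingers": 50,"tx": -27.6,"ty": -13.7,"tz": -0.5,"wz": 0.985},{"fingers": 50,"tx": -27.6,"ty": -13.7,"tz": -0.5,"wz": 0.985},{"fingers": 50,"tx": -27.6,"ty": -13.7,"tz": -0.5,"wz": 0.985},{"fingers": 50,"tx": -27.6,"ty": -13.7,"tz": -0.5,"wz": 0.985},{"fingers": 50,"tx": -27.6,"ty": -13.7,"tz": -0.5,"wz": 0.985},{"fingers": 50,"tx": -27.6,"ty": -13.7,"tz": -0.5,"wz": 0.985},{"fingers": 50,"tx": -27.6,"ty": -13.7,"tz": -0.5,"wz": 0.985},{"fingers": 50}]' --force 60

```text
schema error: expected keys fingers, tx, ty, tz, wx, wy, wz
```

Call:
apply_moves --series '[{"fingers": 50,"tx": -27.6,"ty": -13.7,"tz": -0.5,"wx": 0,"wy": 0,"wz": 0.985},{"fingers": 50,"tx": -27.6,"ty": -13.7,"tz": -0.5,"wx": 0,"wy": 0,"wz": 0.985},{"fingers": 50,"tx": -27.6,"ty": -13.7,"tz": -0.5,"wx": 0,"wy": 0,"wz": 0.985},{"fingers": 50,"tx": -27.6,"ty": -13.7,"tz": -0.5,"wx": 0,"wy": 0,"wz": 0.985},{"fingers": 50,"tx": -27.6,"ty": -13.7,"tz": -0.5,"wx": 0,"wy": 0,"wz": 0.985},{"fingers": 50,"tx": -27.6,"ty": -13.7,"tz": -0.5,"wx": 0,"wy": 0,"wz": 0.985},{"fingers": 50,"tx": -27.6,"ty": -13.7,"tz": -0.5,"wx": 0,"wy": 0,"wz": 0.985},{"fingers": 50,"tx": -27.6,"ty": -13.7,"tz": -0.5,"wx": 0,"wy": 0,"wz": 0.985},{"fingers": 50,"tx": -27.6,"ty": -13.7,"tz": -0.5,"wx": 0,"wy": 0,"wz": 0.985},{"fingers": 50,"tx": -27.6,"ty": -13.7,"tz": -0.5,"wx": 0,"wy": 0,"wz": 0.985},{"fingers": 50,"tx": -27.6,"ty": -13.7,"tz": -0.5,"wx": 0,"wy": 0,"wz": 0.985},{"fingers": 50,"tx": -27.6,"ty": -13.7,"tz": -0.5,"wx": 0,"wy": 0,"wz": 0.985},{"fingers": 50,"tx": -27.6,"ty": -13.7,"tz": -0.5,"wx": 0,"wy": 0,"wz": 0.985},{"fingers": 50,"tx": -27.6,"ty": -13.7,"tz": -0.5,"wx": 0,"wy": 0,"wz": 0.985},{"fingers": 50,"tx": -27.6,"ty": -13.7,"tz": -0.5,"wx": 0,"wy": 0,"wz": 0.985},{"fingers": 50,"tx": -27.6,"ty": -13.7,"tz": -0.5,"wx": 0,"wy": 0,"wz": 0.985},{"fingers": 50,"tx": -27.6,"ty": -13.7,"tz": -0.5,"wx": 0,"wy": 0,"wz": 0.985},{"fingers": 50,"tx": -27.6,"ty": -13.7,"tz": -0.5,"wx": 0,"wy": 0,"wz": 0.985},{"fingers": 50,"tx": -27.6,"ty": -13.7,"tz": -0.5,"wx": 0,"wy": 0,"wz": 0.985},{"fingers": 50,"tx": -27.6,"ty": -13.7,"tz": -0.5,"wx": 0,"wy": 0,"wz": 0.985}]' --force 60

```text
time: 1.92
position: [572.2, 74.6, 414.7]
orientation: [0.0, 0.363, 0.932, 0.0]
force: [0.2, 0.8, -0.3]
finger_gap: 50.0
grip_force: 0.0
```

Run:
```python
from h import *
np.set_printoptions(precision=2,suppress=True)
w=capture('wrist');cv2.imwrite('pics/w1.png',w['color'][:,:,::-1])
P=pose();print(P,observe()['finger_gap'],grasp_offset)
print(proj(w,[[571.9,76.2,190],[601.7,49.9,190],[542.5,102.5,190],[496.6,-6.5,190]]))
```

```text
[[ -0.74   0.68   0.   574.  ]
 [  0.68   0.74  -0.    70.65]
 [ -0.    -0.    -1.   414.87]
 [  0.     0.     0.     1.  ]] 49.67920310120137 154.70000000000002
[[256.34 216.48]
 [257.39 274.33]
 [255.65 152.52]
 [ 74.15 217.01]]
```

View pics/w1.png

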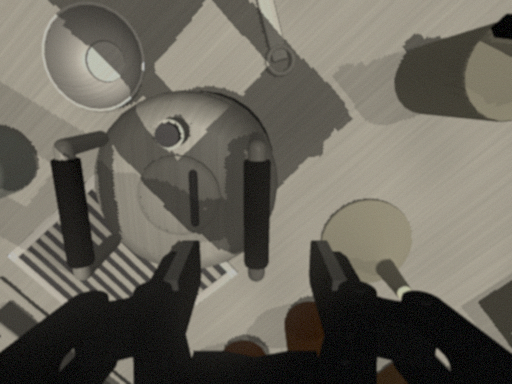

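The wrist view shows the near bar's black grip from (257,160) to (257,270), middle (257,215), against a prediction of (256,216). The other bar is at (72,215) against (74,217), so the estimate is right.

Run:
```python
from h import *
np.set_printoptions(precision=2,suppress=True)
capture('top');P=pose();print(P[:3,3],observe()['joint_velocities'])
rows(P,down([571.9,76.2,414.7],47.5),1,'fix')
rows(down([571.9,76.2,414.7],47.5),down([571.9,76.2,349],47.5),8,'dn')
```

```text
[573.16  72.62 414.74] [ 0.06 -0.01  0.03  0.02  0.    0.04]
fix 1 t [3.35 1.78 0.04] w [ 0.    0.07 -0.21]
dn 8 t [-0.   -0.    8.21] w [ 0.  0. -0.]
```

Call:
apply_moves --series '[{"fingers": 50,"tx": 0,"ty": 0,"tz": 3,"wx": 0,"wy": 0,"wz": 0},{"fingers": 50,"tx": 0,"ty": 0,"tz": 5,"wx": 0,"wy": 0,"wz": 0},{"fingers": 50,"tx": 0,"ty": 0,"tz": 5,"wx": 0,"wy": 0,"wz": 0},{"fingers": 50,"tx": 0,"ty": 0,"tz": 5,"wx": 0,"wy": 0,"wz": 0},{"fingers": 50,"tx": 0,"ty": 0,"tz": 0,"wx": 0,"wy": 0,"wz": 0},{"fingers": 50,"tx": 0,"ty": 0,"tz": 0,"wx": 0,"wy": 0,"wz": 0}]'

```text
time: 2.52
position: [571.5, 76.7, 396.2]
orientation: [-0.0, 0.362, 0.932, -0.0]
force: [-0.6, -0.2, 0.4]
finger_gap: 50.2
grip_force: 0.0
```

Settled on target. Now descend 47 mm and close.

Call:
apply_moves --series '[{"fingers": 50,"tx": 0,"ty": 0,"tz": 6,"wx": 0,"wy": 0,"wz": 0},{"fingers": 50,"tx": 0,"ty": 0,"tz": 9,"wx": 0,"wy": 0,"wz": 0},{"fingers": 50,"tx": 0,"ty": 0,"tz": 9,"wx": 0,"wy": 0,"wz": 0},{"fingers": 50,"tx": 0,"ty": 0,"tz": 9,"wx": 0,"wy": 0,"wz": 0},{"fingers": 50,"tx": 0,"ty": 0,"tz": 8,"wx": 0,"wy": 0,"wz": 0},{"fingers": 50,"tx": 0,"ty": 0,"tz": 6,"wx": 0,"wy": 0,"wz": 0},{"fingers": 50,"tx": 0,"ty": 0,"tz": 0,"wx": 0,"wy": 0,"wz": 0},{"fingers": 50,"tx": 0,"ty": 0,"tz": 0,"wx": 0,"wy": 0,"wz": 0},{"fingers": 8,"tx": 0,"ty": 0,"tz": 0,"wx": 0,"wy": 0,"wz": 0},{"fingers": 8,"tx": 0,"ty": 0,"tz": 0,"wx": 0,"wy": 0,"wz": 0},{"fingers": 8,"tx": 0,"ty": 0,"tz": 0,"wx": 0,"wy": 0,"wz": 0},{"fingers": 8,"tx": 0,"ty": 0,"tz": 0,"wx": 0,"wy": 0,"wz": 0},{"fingers": 8,"tx": 0,"ty": 0,"tz": 0,"wx": 0,"wy": 0,"wz": 0},{"fingers": 8,"tx": 0,"ty": 0,"tz": 0,"wx": 0,"wy": 0,"wz": 0}]' --force 60

```text
time: 3.68
position: [571.9, 76.1, 350.3]
orientation: [0.0, 0.362, 0.932, 0.0]
force: [-1.5, -0.4, 6.5]
finger_gap: 14.0
grip_force: 58.5
```

Run:
```python
from h import *
F2=[483.6,-20.5,0]
a=np.radians(47.5);ax=[np.sin(a),-np.cos(a),0]
P=pose();print(P[:3,3])
# tilt so handle at +r goes up: check sign
for s in(1,-1):
    Q=about(F2,ax,s*9)@P;print(s,Q[:3,3]-P[:3,3])
    rows(P,Q,10,'tilt');S=about(F2,[0,0,1],-76)@Q;rows(Q,S,30,'swing')
```

```text
[571.88563884  76.1346116  350.33772044]
1 [-38.11435691 -41.59452171  16.16269091]
tilt 10 t [-0.   -5.52 -2.02] w [-0.9   -0.     0.001]
swing 30 t [-3.29 -0.06 -0.01] w [ 2.000e-03 -3.980e-01  2.502e+00]
-1 [ 35.93694236  39.2182907  -24.78916829]
tilt 10 t [0.   5.49 2.1 ] w [ 0.9    0.    -0.001]
swing 30 t [-8.14 -0.17  0.03] w [2.000e-03 3.950e-01 2.502e+00]
```

Call:
apply_moves --series '[{"fingers": 8,"tx": 0,"ty": -2.76,"tz": -1.05,"wx": -0.45,"wy": 0,"wz": 0},{"fingers": 8,"tx": 0,"ty": -5.5,"tz": -2.0,"wx": -0.9,"wy": 0,"wz": 0},{"fingers": 8,"tx": 0,"ty": -5.5,"tz": -2.0,"wx": -0.9,"wy": 0,"wz": 0},{"fingers": 8,"tx": 0,"ty": -5.5,"tz": -2.0,"wx": -0.9,"wy": 0,"wz": 0},{"fingers": 8,"tx": 0,"ty": -5.5,"tz": -2.0,"wx": -0.9,"wy": 0,"wz": 0},{"fingers": 8,"tx": 0,"ty": -5.5,"tz": -2.0,"wx": -0.9,"wy": 0,"wz": 0},{"fingers": 8,"tx": 0,"ty": -5.5,"tz": -2.0,"wx": -0.9,"wy": 0,"wz": 0},{"fingers": 8,"tx": 0,"ty": -5.5,"tz": -2.0,"wx": -0.9,"wy": 0,"wz": 0},{"fingers": 8,"tx": 0,"ty": -5.5,"tz": -2.0,"wx": -0.9,"wy": 0,"wz": 0},{"fingers": 8,"tx": 0,"ty": -5.5,"tz": -2.0,"wx": -0.9,"wy": 0,"wz": 0},{"fingers": 8,"tx": 0,"ty": -2.76,"tz": -1.0,"wx": -0.45,"wy": 0,"wz": 0},{"fingers": 8,"tx": 0,"ty": 0,"tz": 0,"wx": 0,"wy": 0,"wz": 0},{"fingers": 8,"tx": 0,"ty": 0,"tz": 0,"wx": 0,"wy": 0,"wz": 0}]'

```text
time: 4.77
position: [533.9, 34.5, 366.1]
orientation: [0.029, 0.362, 0.929, 0.073]
force: [4.6, 4.1, -0.7]
finger_gap: 13.7
grip_force: 59.1
```

Run:
```python
from h import *
s=observe();print(s['force'],s['ft_torque'],s['position'])
c=capture('scene');t=capture('top')
a=cv2.resize(c['color'][100:220,170:310],(700,600));cv2.imwrite('pics/t1.png',a[:,:,::-1])
P=pose();S=about([483.6,-20.5,0],[0,0,1],-76)@P;rows(P,S,30,'swing')
```

```text
[ 4.55613192  4.09911069 -0.71145763] [ 0.52509792 -0.46970636 -0.00823355] [533.88031913  34.50509704 366.06240815]
swing 30 t [-3.3  -0.07 -0.01] w [ 1.000e-03 -3.970e-01  2.502e+00]
```

View pics/t1.png

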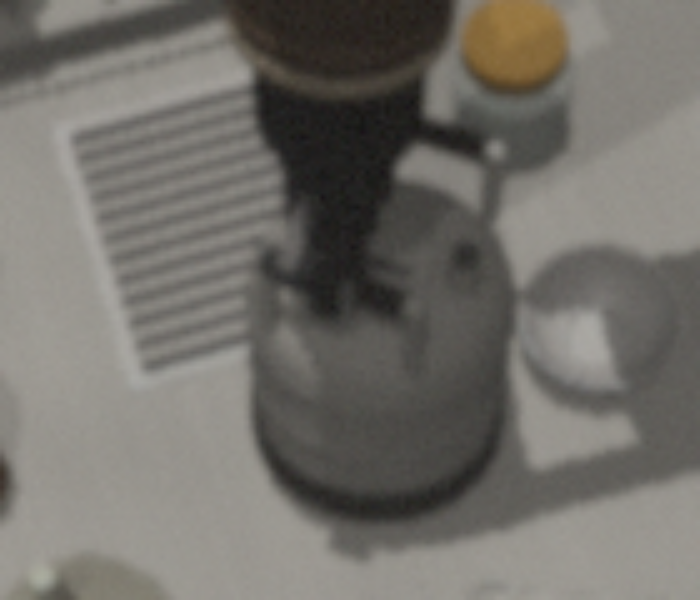

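The keg is tipped: the free handle moved from about (403,180) to (450,140) in the same crop. The force shows I'm mostly pushing inward, so I'll add 2 mm of lift and then swing.

Call:
apply_moves --series '[{"fingers": 8,"tx": 0,"ty": 0,"tz": -2,"wx": 0,"wy": 0,"wz": 0},{"fingers": 8,"tx": -1.65,"ty": 0,"tz": 0,"wx": 0,"wy": -0.2,"wz": 1.25},{"fingers": 8,"tx": -3.3,"ty": -0.07,"tz": 0,"wx": 0,"wy": -0.4,"wz": 2.5},{"fingers": 8,"tx": -3.3,"ty": -0.07,"tz": 0,"wx": 0,"wy": -0.4,"wz": 2.5},{"fingers": 8,"tx": -3.3,"ty": -0.07,"tz": 0,"wx": 0,"wy": -0.4,"wz": 2.5},{"fingers": 8,"tx": -3.3,"ty": -0.07,"tz": 0,"wx": 0,"wy": -0.4,"wz": 2.5},{"fingers": 8,"tx": -3.3,"ty": -0.07,"tz": 0,"wx": 0,"wy": -0.4,"wz": 2.5},{"fingers": 8,"tx": -3.3,"ty": -0.07,"tz": 0,"wx": 0,"wy": -0.4,"wz": 2.5},{"fingers": 8,"tx": -1.65,"ty": 0,"tz": 0,"wx": 0,"wy": -0.2,"wz": 1.25},{"fingers": 8,"tx": 0,"ty": 0,"tz": 0,"wx": 0,"wy": 0,"wz": 0}]'

```text
time: 5.7
position: [547.5, 16.2, 366.9]
orientation: [0.039, 0.501, 0.862, 0.067]
force: [-1.2, -1.0, -14.5]
finger_gap: 13.6
grip_force: 58.8
```

Run:
```python
from h import *
np.set_printoptions(precision=2,suppress=True)
s=observe();print(s['force'],s['ft_torque'],s['position'])
P=pose();y=P[:3,1];yaw=np.degrees(np.arctan2(y[1],y[0]));print('yaw',yaw,'tilt',np.degrees(np.arccos(-P[2,2])))
S=about([483.6,-20.5,0],[0,0,1],-28.5-yaw)@P;rows(P,S,23,'swing')
```

```text
[ -1.15  -0.96 -14.54] [-0.24  0.49 -0.01] [547.53  16.24 366.89]
yaw 29.697232031992314 tilt 8.884862244911165
swing 23 t [-3.26 -0.06 -0.01] w [-0.   -0.39  2.5 ]
```

Now it carries vertically (14.5 N). Continue the swing.

Call:
apply_moves --series '[{"fingers": 8,"tx": -1.65,"ty": 0,"tz": 0,"wx": 0,"wy": -0.2,"wz": 1.25},{"fingers": 8,"tx": -3.25,"ty": -0.07,"tz": 0,"wx": 0,"wy": -0.39,"wz": 2.5},{"fingers": 8,"tx": -3.25,"ty": -0.07,"tz": 0,"wx": 0,"wy": -0.39,"wz": 2.5},{"fingers": 8,"tx": -3.25,"ty": -0.07,"tz": 0,"wx": 0,"wy": -0.39,"wz": 2.5},{"fingers": 8,"tx": -3.25,"ty": -0.07,"tz": 0,"wx": 0,"wy": -0.39,"wz": 2.5},{"fingers": 8,"tx": -3.25,"ty": -0.07,"tz": 0,"wx": 0,"wy": -0.39,"wz": 2.5},{"fingers": 8,"tx": -3.25,"ty": -0.07,"tz": 0,"wx": 0,"wy": -0.39,"wz": 2.5},{"fingers": 8,"tx": -3.25,"ty": -0.07,"tz": 0,"wx": 0,"wy": -0.39,"wz": 2.5},{"fingers": 8,"tx": -3.25,"ty": -0.07,"tz": 0,"wx": 0,"wy": -0.39,"wz": 2.5},{"fingers": 8,"tx": -3.25,"ty": -0.07,"tz": 0,"wx": 0,"wy": -0.39,"wz": 2.5},{"fingers": 8,"tx": -3.25,"ty": -0.07,"tz": 0,"wx": 0,"wy": -0.39,"wz": 2.5},{"fingers": 8,"tx": -3.25,"ty": -0.07,"tz": 0,"wx": 0,"wy": -0.39,"wz": 2.5},{"fingers": 8,"tx": -3.25,"ty": -0.07,"tz": 0,"wx": 0,"wy": -0.39,"wz": 2.5},{"fingers": 8,"tx": -3.25,"ty": -0.07,"tz": 0,"wx": 0,"wy": -0.39,"wz": 2.5},{"fingers": 8,"tx": -3.25,"ty": -0.07,"tz": 0,"wx": 0,"wy": -0.39,"wz": 2.5},{"fingers": 8,"tx": -3.25,"ty": -0.07,"tz": 0,"wx": 0,"wy": -0.39,"wz": 2.5}]'

```text
time: 7.03
position: [556.5, -32.2, 367.2]
orientation: [0.059, 0.761, 0.644, 0.051]
force: [-0.8, -0.0, -14.1]
finger_gap: 13.9
grip_force: 58.7
```

Call:
apply_moves --series '[{"fingers": 8,"tx": -3.25,"ty": -0.07,"tz": 0,"wx": 0,"wy": -0.39,"wz": 2.5},{"fingers": 8,"tx": -3.25,"ty": -0.07,"tz": 0,"wx": 0,"wy": -0.39,"wz": 2.5},{"fingers": 8,"tx": -3.25,"ty": -0.07,"tz": 0,"wx": 0,"wy": -0.39,"wz": 2.5},{"fingers": 8,"tx": -3.25,"ty": -0.07,"tz": 0,"wx": 0,"wy": -0.39,"wz": 2.5},{"fingers": 8,"tx": -3.25,"ty": -0.07,"tz": 0,"wx": 0,"wy": -0.39,"wz": 2.5},{"fingers": 8,"tx": -3.25,"ty": -0.07,"tz": 0,"wx": 0,"wy": -0.39,"wz": 2.5},{"fingers": 8,"tx": -3.25,"ty": -0.07,"tz": 0,"wx": 0,"wy": -0.39,"wz": 2.5},{"fingers": 8,"tx": -1.65,"ty": 0,"tz": 0,"wx": 0,"wy": -0.2,"wz": 1.25},{"fingers": 8,"tx": 0,"ty": 0,"tz": 0,"wx": 0,"wy": 0,"wz": 0},{"fingers": 8,"tx": 0,"ty": 0,"tz": 0,"wx": 0,"wy": 0,"wz": 0}]'

```text
time: 7.87
position: [548.7, -55.0, 367.2]
orientation: [0.066, 0.856, 0.511, 0.041]
force: [-0.9, 0.9, -15.7]
finger_gap: 13.5
grip_force: 58.8
```

Run:
```python
from h import *
np.set_printoptions(precision=2,suppress=True)
s=observe();print(s['force'],s['ft_torque'],s['position'])
P=pose();y=P[:3,1];yaw=np.degrees(np.arctan2(y[1],y[0]));print('yaw',yaw,'tilt',np.degrees(np.arccos(-P[2,2])))
a=np.radians(yaw);u=np.array([np.cos(a),np.sin(a),0])
Q=about([483.6,-20.5,0],[u[1],-u[0],0],-8.9)@P;rows(P,Q,10,'set')
print(Q[:3,3], np.array([483.6,-20.5,0])+131*u)
```

```text
[ -0.93   0.87 -15.66] [0.28 0.47 0.02] [548.74 -55.05 367.17]
yaw -28.3677998586936 tilt 8.923858143249305
set 10 t [-0.    5.44  2.06] w [0.89 0.   0.  ]
[597.94 -81.62 351.34] [598.87 -82.74   0.  ]
```

Call:
apply_moves --series '[{"fingers": 8,"tx": 0,"ty": 2.72,"tz": 1.05,"wx": 0.45,"wy": 0,"wz": 0},{"fingers": 8,"tx": 0,"ty": 5.44,"tz": 2.1,"wx": 0.89,"wy": 0,"wz": 0},{"fingers": 8,"tx": 0,"ty": 5.44,"tz": 2.1,"wx": 0.89,"wy": 0,"wz": 0},{"fingers": 8,"tx": 0,"ty": 5.44,"tz": 2.1,"wx": 0.89,"wy": 0,"wz": 0},{"fingers": 8,"tx": 0,"ty": 5.44,"tz": 2.1,"wx": 0.89,"wy": 0,"wz": 0},{"fingers": 8,"tx": 0,"ty": 5.44,"tz": 2.1,"wx": 0.89,"wy": 0,"wz": 0},{"fingers": 8,"tx": 0,"ty": 5.44,"tz": 2.1,"wx": 0.89,"wy": 0,"wz": 0},{"fingers": 8,"tx": 0,"ty": 5.44,"tz": 2.1,"wx": 0.89,"wy": 0,"wz": 0},{"fingers": 8,"tx": 0,"ty": 5.44,"tz": 2.1,"wx": 0.89,"wy": 0,"wz": 0},{"fingers": 8,"tx": 0,"ty": 5.44,"tz": 2.1,"wx": 0.89,"wy": 0,"wz": 0},{"fingers": 8,"tx": 0,"ty": 2.72,"tz": 1.5,"wx": 0.45,"wy": 0,"wz": 0},{"fingers": 8,"tx": 0,"ty": 0,"tz": 0,"wx": 0,"wy": 0,"wz": 0},{"fingers": 8,"tx": 0,"ty": 0,"tz": 0,"wx": 0,"wy": 0,"wz": 0}]'

```text
time: 8.95
position: [598.6, -82.0, 351.0]
orientation: [0.0, 0.859, 0.512, 0.001]
force: [2.5, 0.2, -8.5]
finger_gap: 13.3
grip_force: 59.4
```

Call:
apply_moves --series '[{"fingers": 44,"tx": 0,"ty": 0,"tz": 0,"wx": 0,"wy": 0,"wz": 0},{"fingers": 44,"tx": 0,"ty": 0,"tz": 0,"wx": 0,"wy": 0,"wz": 0},{"fingers": 44,"tx": 0,"ty": 0,"tz": 0,"wx": 0,"wy": 0,"wz": 0},{"fingers": 44,"tx": 0,"ty": 0,"tz": 0,"wx": 0,"wy": 0,"wz": 0},{"fingers": 50,"tx": 0,"ty": 0,"tz": -6,"wx": 0,"wy": 0,"wz": 0},{"fingers": 50,"tx": 0,"ty": 0,"tz": -12,"wx": 0,"wy": 0,"wz": 0},{"fingers": 50,"tx": 0,"ty": 0,"tz": -12,"wx": 0,"wy": 0,"wz": 0},{"fingers": 50,"tx": 0,"ty": 0,"tz": -12,"wx": 0,"wy": 0,"wz": 0},{"fingers": 50,"tx": 0,"ty": 0,"tz": -12,"wx": 0,"wy": 0,"wz": 0},{"fingers": 50,"tx": 0,"ty": 0,"tz": -8,"wx": 0,"wy": 0,"wz": 0},{"fingers": 50,"tx": 0,"ty": 0,"tz": 0,"wx": 0,"wy": 0,"wz": 0},{"fingers": 50,"tx": 0,"ty": 0,"tz": 0,"wx": 0,"wy": 0,"wz": 0}]'

```text
time: 9.95
position: [598.1, -81.8, 413.5]
orientation: [0.0, 0.859, 0.512, 0.001]
force: [-0.1, -0.5, -0.2]
finger_gap: 49.8
grip_force: 0.0
```

Run:
```python
from h import *
np.set_printoptions(precision=2,suppress=True)
w=capture('wrist');cv2.imwrite('pics/w2.png',w['color'][:,:,::-1])
P=pose();print(P[:3])
F2=np.array([483.6,-20.5,190]);a=np.radians(-28.4);u=np.array([np.cos(a),np.sin(a),0])
print(proj(w,[F2+131*u,F2+19*u]))
```

```text
[[  0.48   0.88   0.   597.94]
 [  0.88  -0.48   0.   -81.79]
 [  0.     0.    -1.   412.83]]
[[256.36 219.81]
 [ 73.08 219.8 ]]
```

View pics/w2.png

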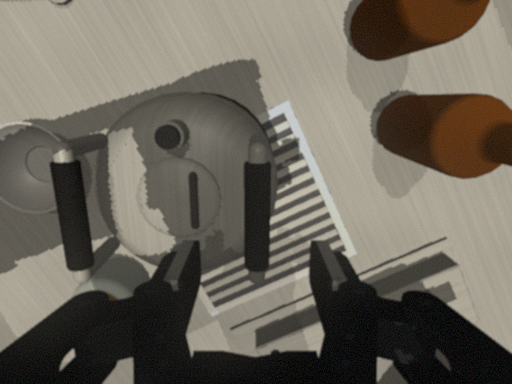

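The view shows the bars at (257,217) and (72,217) against predicted (256,220) and (73,220). The keg stands flat, within 2 mm of plan. Now to handle 2.

Run:
```python
from h import *
np.set_printoptions(precision=2,suppress=True)
w=capture('wrist')
h=cast(w,[(257,217),(72,217)],190);print(h)
m=h.mean(0);d=h[0]-h[1];yaw=np.degrees(np.arctan2(d[1],d[0]));u=d/np.linalg.norm(d)
F1=m+75*u;print('keg',m,'yaw',yaw,'sep',np.linalg.norm(d),'F1',F1)
G=np.array([558.7,-139.6,0]);v=G-F1;v[2]=0
print('dist F1-G',np.linalg.norm(v),'swing',(np.degrees(np.arctan2(v[1],v[0]))-(yaw+180)+180)%360-180)
P=pose();rows(P,down([*(m-56*u)[:2],412],yaw),9,'over')
```

```text
[[599.71 -81.06 190.  ]
 [500.79 -27.65 190.  ]]
keg [550.25 -54.36 190.  ] yaw -28.369398228185204 sep 112.4208440312757 F1 [616.24 -89.99 190.  ]
dist F1-G 75.97540573336553 swing 69.1332800259537
over 9 t [  0.17 -12.32   0.04] w [ 0.   -0.01 -0.01]
```

Call:
apply_moves --series '[{"fingers": 50,"tx": 0.17,"ty": -6.3,"tz": 0,"wx": 0,"wy": 0,"wz": 0},{"fingers": 50,"tx": 0.17,"ty": -12.3,"tz": 0,"wx": 0,"wy": 0,"wz": 0},{"fingers": 50,"tx": 0.17,"ty": -12.3,"tz": 0,"wx": 0,"wy": 0,"wz": 0},{"fingers": 50,"tx": 0.17,"ty": -12.3,"tz": 0,"wx": 0,"wy": 0,"wz": 0},{"fingers": 50,"tx": 0.17,"ty": -12.3,"tz": 0,"wx": 0,"wy": 0,"wz": 0},{"fingers": 50,"tx": 0.17,"ty": -12.3,"tz": 0,"wx": 0,"wy": 0,"wz": 0},{"fingers": 50,"tx": 0.17,"ty": -12.3,"tz": 0,"wx": 0,"wy": 0,"wz": 0},{"fingers": 50,"tx": 0.17,"ty": -12.3,"tz": 0,"wx": 0,"wy": 0,"wz": 0},{"fingers": 50,"tx": 0.17,"ty": -12.3,"tz": 0,"wx": 0,"wy": 0,"wz": 0},{"fingers": 50,"tx": 0,"ty": -6.2,"tz": 0,"wx": 0,"wy": 0,"wz": 0},{"fingers": 50,"tx": 0,"ty": 0,"tz": 0,"wx": 0,"wy": 0,"wz": 0},{"fingers": 50,"tx": 0,"ty": 0,"tz": 0,"wx": 0,"wy": 0,"wz": 0},{"fingers": 50,"tx": 0,"ty": 0,"tz": 0,"wx": 0,"wy": 0,"wz": 0}]'

```text
time: 11.13
position: [501.7, -27.8, 412.8]
orientation: [0.0, 0.859, 0.512, 0.001]
force: [-0.1, -0.0, -0.3]
finger_gap: 50.0
grip_force: 0.0
```

Call:
apply_moves --series '[{"fingers": 50,"tx": 0,"ty": -0.8,"tz": 5,"wx": 0,"wy": 0,"wz": 0},{"fingers": 50,"tx": 0,"ty": 0,"tz": 10,"wx": 0,"wy": 0,"wz": 0},{"fingers": 50,"tx": 0,"ty": 0,"tz": 10,"wx": 0,"wy": 0,"wz": 0},{"fingers": 50,"tx": 0,"ty": 0,"tz": 10,"wx": 0,"wy": 0,"wz": 0},{"fingers": 50,"tx": 0,"ty": 0,"tz": 10,"wx": 0,"wy": 0,"wz": 0},{"fingers": 50,"tx": 0,"ty": 0,"tz": 10,"wx": 0,"wy": 0,"wz": 0},{"fingers": 50,"tx": 0,"ty": 0,"tz": 7,"wx": 0,"wy": 0,"wz": 0},{"fingers": 50,"tx": 0,"ty": 0,"tz": 0,"wx": 0,"wy": 0,"wz": 0},{"fingers": 50,"tx": 0,"ty": 0,"tz": 0,"wx": 0,"wy": 0,"wz": 0},{"fingers": 8,"tx": 0,"ty": 0,"tz": 0,"wx": 0,"wy": 0,"wz": 0},{"fingers": 8,"tx": 0,"ty": 0,"tz": 0,"wx": 0,"wy": 0,"wz": 0},{"fingers": 8,"tx": 0,"ty": 0,"tz": 0,"wx": 0,"wy": 0,"wz": 0},{"fingers": 8,"tx": 0,"ty": 0,"tz": 0,"wx": 0,"wy": 0,"wz": 0},{"fingers": 8,"tx": 0,"ty": 0,"tz": 0,"wx": 0,"wy": 0,"wz": 0},{"fingers": 8,"tx": 0,"ty": 0,"tz": 0,"wx": 0,"wy": 0,"wz": 0}]' --force 60

```text
time: 12.38
position: [501.4, -27.6, 351.4]
orientation: [0.001, 0.859, 0.512, 0.002]
force: [3.3, -4.4, 0.4]
finger_gap: 13.8
grip_force: 58.9
```

Run:
```python
from h import *
F1=[616.2,-90,0];a=np.radians(-28.4)
P=pose();print(P[:3,3])
Q=about(F1,[-np.sin(a),np.cos(a),0],9)@P;print(Q[:3,3]-P[:3,3]);rows(P,Q,10,'tilt')
Q[:3,3]+=[0,0,2]
rows(Q,about(F1,[0,0,1],69)@Q,28,'swing')
```

```text
[501.36798451 -27.59866162 351.36895068]
[ 49.7663308  -26.90855468  16.1187053 ]
tilt 10 t [ 0.01  5.54 -1.99] w [ 0.9   -0.     0.002]
swing 28 t [-3.19  0.06 -0.02] w [ 0.005 -0.377 -2.435]
```

Call:
apply_moves --series '[{"fingers": 8,"tx": 0,"ty": 2.75,"tz": -1.2,"wx": 0.45,"wy": 0,"wz": 0},{"fingers": 8,"tx": 0,"ty": 5.5,"tz": -2.2,"wx": 0.9,"wy": 0,"wz": 0},{"fingers": 8,"tx": 0,"ty": 5.5,"tz": -2.2,"wx": 0.9,"wy": 0,"wz": 0},{"fingers": 8,"tx": 0,"ty": 5.5,"tz": -2.2,"wx": 0.9,"wy": 0,"wz": 0},{"fingers": 8,"tx": 0,"ty": 5.5,"tz": -2.2,"wx": 0.9,"wy": 0,"wz": 0},{"fingers": 8,"tx": 0,"ty": 5.5,"tz": -2.2,"wx": 0.9,"wy": 0,"wz": 0},{"fingers": 8,"tx": 0,"ty": 5.5,"tz": -2.2,"wx": 0.9,"wy": 0,"wz": 0},{"fingers": 8,"tx": 0,"ty": 5.5,"tz": -2.2,"wx": 0.9,"wy": 0,"wz": 0},{"fingers": 8,"tx": 0,"ty": 5.5,"tz": -2.2,"wx": 0.9,"wy": 0,"wz": 0},{"fingers": 8,"tx": 0,"ty": 5.5,"tz": -2.2,"wx": 0.9,"wy": 0,"wz": 0},{"fingers": 8,"tx": 0,"ty": 2.75,"tz": -1.1,"wx": 0.45,"wy": 0,"wz": 0},{"fingers": 8,"tx": 0,"ty": 0,"tz": 0,"wx": 0,"wy": 0,"wz": 0},{"fingers": 8,"tx": 0,"ty": 0,"tz": 0,"wx": 0,"wy": 0,"wz": 0}]'

```text
time: 13.47
position: [550.0, -54.1, 368.2]
orientation: [-0.068, 0.856, 0.51, -0.04]
force: [1.7, -0.6, -16.0]
finger_gap: 13.9
grip_force: 58.9
```

Run:
```python
from h import *
P=pose();s=observe();print(s['force'],P[:3,3])
rows(P,about([616.2,-90,0],[0,0,1],69)@P,28,'swing')
```

```text
[  1.68822438  -0.64127543 -16.00688384] [549.95366532 -54.12473954 368.24673478]
swing 28 t [-3.24  0.07 -0.01] w [ 0.003 -0.385 -2.434]
```

Good vertical load. Swing 69°.

Call:
apply_moves --series '[{"fingers": 8,"tx": -1.6,"ty": 0.03,"tz": 0,"wx": 0,"wy": -0.19,"wz": -1.22},{"fingers": 8,"tx": -3.24,"ty": 0.07,"tz": 0,"wx": 0,"wy": -0.385,"wz": -2.43},{"fingers": 8,"tx": -3.24,"ty": 0.07,"tz": 0,"wx": 0,"wy": -0.385,"wz": -2.43},{"fingers": 8,"tx": -3.24,"ty": 0.07,"tz": 0,"wx": 0,"wy": -0.385,"wz": -2.43},{"fingers": 8,"tx": -3.24,"ty": 0.07,"tz": 0,"wx": 0,"wy": -0.385,"wz": -2.43},{"fingers": 8,"tx": -3.24,"ty": 0.07,"tz": 0,"wx": 0,"wy": -0.385,"wz": -2.43},{"fingers": 8,"tx": -3.24,"ty": 0.07,"tz": 0,"wx": 0,"wy": -0.385,"wz": -2.43},{"fingers": 8,"tx": -3.24,"ty": 0.07,"tz": 0,"wx": 0,"wy": -0.385,"wz": -2.43},{"fingers": 8,"tx": -3.24,"ty": 0.07,"tz": 0,"wx": 0,"wy": -0.385,"wz": -2.43},{"fingers": 8,"tx": -3.24,"ty": 0.07,"tz": 0,"wx": 0,"wy": -0.385,"wz": -2.43},{"fingers": 8,"tx": -3.24,"ty": 0.07,"tz": 0,"wx": 0,"wy": -0.385,"wz": -2.43},{"fingers": 8,"tx": -3.24,"ty": 0.07,"tz": 0,"wx": 0,"wy": -0.385,"wz": -2.43},{"fingers": 8,"tx": -3.24,"ty": 0.07,"tz": 0,"wx": 0,"wy": -0.385,"wz": -2.43},{"fingers": 8,"tx": -3.24,"ty": 0.07,"tz": 0,"wx": 0,"wy": -0.385,"wz": -2.43},{"fingers": 8,"tx": -3.24,"ty": 0.07,"tz": 0,"wx": 0,"wy": -0.385,"wz": -2.43}]'

```text
time: 14.72
position: [541.2, -99.4, 368.6]
orientation: [-0.052, 0.658, 0.749, -0.058]
force: [0.2, 1.0, -13.3]
finger_gap: 13.7
grip_force: 59.1
```

Call:
apply_moves --series '[{"fingers": 8,"tx": -3.24,"ty": 0.07,"tz": 0,"wx": 0,"wy": -0.385,"wz": -2.43},{"fingers": 8,"tx": -3.24,"ty": 0.07,"tz": 0,"wx": 0,"wy": -0.385,"wz": -2.43},{"fingers": 8,"tx": -3.24,"ty": 0.07,"tz": 0,"wx": 0,"wy": -0.385,"wz": -2.43},{"fingers": 8,"tx": -3.24,"ty": 0.07,"tz": 0,"wx": 0,"wy": -0.385,"wz": -2.43},{"fingers": 8,"tx": -3.24,"ty": 0.07,"tz": 0,"wx": 0,"wy": -0.385,"wz": -2.43},{"fingers": 8,"tx": -3.24,"ty": 0.07,"tz": 0,"wx": 0,"wy": -0.385,"wz": -2.43},{"fingers": 8,"tx": -3.24,"ty": 0.07,"tz": 0,"wx": 0,"wy": -0.385,"wz": -2.43},{"fingers": 8,"tx": -3.24,"ty": 0.07,"tz": 0,"wx": 0,"wy": -0.385,"wz": -2.43},{"fingers": 8,"tx": -3.24,"ty": 0.07,"tz": 0,"wx": 0,"wy": -0.385,"wz": -2.43},{"fingers": 8,"tx": -3.24,"ty": 0.07,"tz": 0,"wx": 0,"wy": -0.385,"wz": -2.43},{"fingers": 8,"tx": -3.24,"ty": 0.07,"tz": 0,"wx": 0,"wy": -0.385,"wz": -2.43},{"fingers": 8,"tx": -3.24,"ty": 0.07,"tz": 0,"wx": 0,"wy": -0.385,"wz": -2.43},{"fingers": 8,"tx": -3.24,"ty": 0.07,"tz": 0,"wx": 0,"wy": -0.385,"wz": -2.43},{"fingers": 8,"tx": -1.6,"ty": 0.03,"tz": 0,"wx": 0,"wy": -0.19,"wz": -1.22},{"fingers": 8,"tx": 0,"ty": 0,"tz": 0,"wx": 0,"wy": 0,"wz": 0},{"fingers": 8,"tx": 0,"ty": 0,"tz": 0,"wx": 0,"wy": 0,"wz": 0},{"fingers": 8,"tx": 0,"ty": 0,"tz": 0,"wx": 0,"wy": 0,"wz": 0}]'

```text
time: 16.13
position: [558.8, -138.8, 368.4]
orientation: [-0.033, 0.418, 0.905, -0.07]
force: [-2.0, 0.3, -11.3]
finger_gap: 13.8
grip_force: 59.4
```

Run:
```python
from h import *
np.set_printoptions(precision=2,suppress=True)
P=pose();s=observe();print(s['force'],P[:3,3])
y=P[:3,1];yaw=np.degrees(np.arctan2(y[1],y[0]));a=np.radians(yaw)
tilt=np.degrees(np.arccos(-P[2,2]));F1=np.array([616.2,-90,0])
Q=about(F1,[-np.sin(a),np.cos(a),0],-tilt)@P;rows(P,Q,10,'set')
print(yaw,tilt,Q[:3,3],'keg will be',F1-75*np.array([np.cos(a),np.sin(a),0]))
```

```text
[ -2.03   0.33 -11.33] [ 558.83 -138.81  368.43]
set 10 t [-0.   -5.46  2.09] w [-0.89  0.   -0.  ]
40.43840978801106 8.907256758533176 [ 516.1  -175.22  352.32] keg will be [ 559.12 -138.65    0.  ]
```

Call:
apply_moves --series '[{"fingers": 8,"tx": 0,"ty": -2.7,"tz": 1.1,"wx": -0.45,"wy": 0,"wz": 0},{"fingers": 8,"tx": 0,"ty": -5.46,"tz": 2.1,"wx": -0.89,"wy": 0,"wz": 0},{"fingers": 8,"tx": 0,"ty": -5.46,"tz": 2.1,"wx": -0.89,"wy": 0,"wz": 0},{"fingers": 8,"tx": 0,"ty": -5.46,"tz": 2.1,"wx": -0.89,"wy": 0,"wz": 0},{"fingers": 8,"tx": 0,"ty": -5.46,"tz": 2.1,"wx": -0.89,"wy": 0,"wz": 0},{"fingers": 8,"tx": 0,"ty": -5.46,"tz": 2.1,"wx": -0.89,"wy": 0,"wz": 0},{"fingers": 8,"tx": 0,"ty": -5.46,"tz": 2.1,"wx": -0.89,"wy": 0,"wz": 0},{"fingers": 8,"tx": 0,"ty": -5.46,"tz": 2.1,"wx": -0.89,"wy": 0,"wz": 0},{"fingers": 8,"tx": 0,"ty": -5.46,"tz": 2.1,"wx": -0.89,"wy": 0,"wz": 0},{"fingers": 8,"tx": 0,"ty": -5.46,"tz": 2.1,"wx": -0.89,"wy": 0,"wz": 0},{"fingers": 8,"tx": 0,"ty": -2.7,"tz": 2,"wx": -0.45,"wy": 0,"wz": 0},{"fingers": 8,"tx": 0,"ty": 0,"tz": 0.5,"wx": 0,"wy": 0,"wz": 0},{"fingers": 8,"tx": 0,"ty": 0,"tz": 0,"wx": 0,"wy": 0,"wz": 0}]'

```text
time: 17.22
position: [514.5, -175.8, 351.8]
orientation: [-0.001, 0.419, 0.908, 0.0]
force: [-23.5, 0.8, 30.2]
finger_gap: 14.0
grip_force: 63.9
```

Call:
apply_moves --series '[{"fingers": 44,"tx": 0,"ty": 0,"tz": 0,"wx": 0,"wy": 0,"wz": 0},{"fingers": 44,"tx": 0,"ty": 0,"tz": 0,"wx": 0,"wy": 0,"wz": 0},{"fingers": 44,"tx": 0,"ty": 0,"tz": 0,"wx": 0,"wy": 0,"wz": 0},{"fingers": 44,"tx": 0,"ty": 0,"tz": 0,"wx": 0,"wy": 0,"wz": 0},{"fingers": 50,"tx": 0,"ty": 0,"tz": -6,"wx": 0,"wy": 0,"wz": 0},{"fingers": 50,"tx": 0,"ty": 0,"tz": -12,"wx": 0,"wy": 0,"wz": 0},{"fingers": 50,"tx": 0,"ty": 0,"tz": -12,"wx": 0,"wy": 0,"wz": 0},{"fingers": 50,"tx": 0,"ty": 0,"tz": -12,"wx": 0,"wy": 0,"wz": 0},{"fingers": 50,"tx": 0,"ty": 0,"tz": -12,"wx": 0,"wy": 0,"wz": 0},{"fingers": 50,"tx": 0,"ty": 0,"tz": -8,"wx": 0,"wy": 0,"wz": 0},{"fingers": 50,"tx": 0,"ty": 0,"tz": 0,"wx": 0,"wy": 0,"wz": 0},{"fingers": 50,"tx": 0,"ty": 0,"tz": 0,"wx": 0,"wy": 0,"wz": 0}]'

```text
time: 18.22
position: [516.5, -175.4, 412.8]
orientation: [0.001, 0.419, 0.908, 0.0]
force: [-0.2, -0.5, -0.9]
finger_gap: 49.9
grip_force: 0.0
```

Run:
```python
from h import *
w=capture('wrist');cv2.imwrite('pics/w3.png',w['color'][:,:,::-1])
c=capture('top');cv2.imwrite('pics/top3.png',c['color'][:,:,::-1])
a=np.radians(40.4);u=np.array([np.cos(a),np.sin(a),0]);G=np.array([558.7,-139.6,190])
print(proj(w,[G-56*u,G+56*u]),pose()[:3,3])
```

```text
[[253.40171442 219.21427096]
 [437.04006046 219.58654689]] [ 516.31501057 -175.32580484  412.05935501]
```

View pics/w3.png

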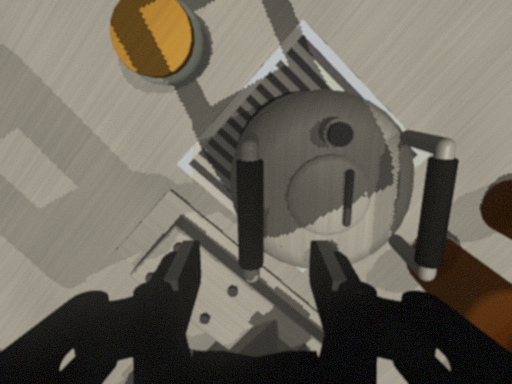

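View pics/top3.png

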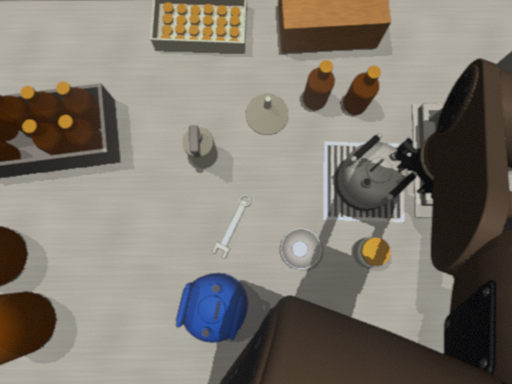

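In the wrist view the bars are at (250,213) and (436,213) against (253,219) and (437,219) for a perfectly centred keg, about 4 mm off. The top view shows the keg flat on the grate, around (368,180), with the bystanders in place.

```bash
python3 -c "
from station import *
print(hand_in())"
```

```text
the job is handed in; nothing more can be done
None
```

The keg was walked in two swings onto the drain grate, where it stands flat and released about 4 mm off centre by the wrist camera, with the bystanders unmoved in the top view; the job is handed in at about 18 s, and no verdict came back.

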